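# Pack the camping pots into one another

### The job

Pack the three camping pots away: the middle one goes into the largest and the smallest into the middle one, each let down gently, not dropped or forced, until it stands level on the floor of the next with the ears of its handle down in the notches of the bigger pot's rim. Their swing handles were left leaning this way or that, and the middle pot's must be folded aside before the smallest can go in; do not disturb the other things on the worktop.

Things in the scene. Friction and masses are not known exactly. Their poses are not given: they have to be found in the camera images.
- pot_large: largest steel pot, 160 mm outside, 154 inside, 78 tall, wall and floor 3 mm, 0.85 kg; origin: centre of underside, z up. Ears (10 mm studs, axis 68.5 up) at +y/-y reach 100 mm from centre. Rim notches at +x/-x: 13 wide, 13 deep, square-edged. Its own handle lies folded to its +x, its grip 106 mm out, top 101 mm up.
- pot_middle: middle steel pot, 140 mm outside, 134 inside, 90 tall, wall and floor 3 mm, 0.65 kg; origin: centre of underside, z up. Ears (10 mm studs, axis 68.5 up) at +y/-y reach 90 mm from centre. Rim notches at +x/-x: 13 wide, 13 deep, square-edged. Home in the largest: foot on its floor, ears in its notches (1.5 mm free each side); ears on the rim: stands 11 mm proud.
- pot_small: smallest steel pot, 120 mm outside, 114 inside, 90 tall, wall and floor 3 mm, 0.5 kg; origin: centre of underside, z up. Ears (10 mm studs, axis 80.5 up) at +y/-y reach 80 mm from centre. Rim notches at +x/-x: 13 wide, 13 deep, square-edged. Goes into the middle pot as that goes into the largest.
- hinge_middle (a point): middle of the middle pot's ear axis, 68.5 mm above its foot, fixed to the pot. Here a swing handle is hinged: a wire arch, 98 mm to the middle of a round grip 12 mm thick, 52 long, parallel to the pot's y. It leans up to 0.85 rad to the pot's +x or -x; the lean is not reported: look or feel for it. Stiff (0.06 N m, 1 N at the grip), stays where left; stops at 1.40 rad either side
- hinge_small (a point): middle of the smallest pot's ear axis, 80.5 mm above its foot, fixed to the pot. Here a swing handle is hinged: a wire arch, 88 mm to the middle of a round grip 12 mm thick, 52 long, parallel to the pot's y. It leans up to 0.85 rad to the pot's +x or -x; the lean is not reported: look or feel for it. Stiff (0.06 N m, 1 N at the grip), stays where left; stops at 1.40 rad either side
- mug: green mug, 81 mm wide, 94 mm tall, standing to the right; not part of the job, origin at the centre of its underside
- timer: green and cream kitchen timer, 62 mm wide, 50 mm tall, at the left; not part of the job, origin at the centre of its underside
- flat_tin: flat red food tin, 86 mm wide, 40 mm tall, behind to the left; not part of the job, origin at the centre of its underside
- tape: roll of brown tape lying flat, 96 mm wide, 48 mm tall, behind to the right; not part of the job, origin at the centre of its underside
- peeler: black-handled peeler, 170 mm long, lying at the front edge; not part of the job, origin at the centre of its underside

How it is judged:
By the outcome, as a careful person would: the job done as asked, in the order asked, and still so for the second after the job is handed in, with the robot touching nothing.
It also fails if it takes over 69 s, if anything falls off the work surface, if the arm or the gripper's body presses on something with over 40 N, if the wrist force passes 120 N, or if a joint passes its speed limit or range.

### The arm

A 7-joint arm with a two-finger parallel gripper is mounted at the origin on a cart in front of the work surface, level with it; the furniture and walls round the work are solid. World frame = base frame: x ahead of the robot, y to its left, z up, the work surface at z = 0. Lengths are in m, angles in rad, forces in N, time in s.
With the tool pointing down it reaches from about 0.425 to 0.875 m from the base axis. Payload 4.7 kg.
Tool frame: the origin (TCP) lies where the fingers leave the gripper's body, on its centre line; the fingertips stand 70 mm ahead of it and the grasp point (between the pads) lies 51 mm ahead of it; z points along the fingers, y is the line along which they close (so a half turn about z gives the same grasp; the last joint's range is limited). The gripper opens to 87 mm and grips with 3 to 60 N. Pads are 19 mm wide; open, the fingers measure 117 mm over their backs; the gripper's body (75 mm by 190 mm) begins 51 mm behind the grasp point.
Start: joints at [1.179, 0.321, -0.07, 1.45, 0.023, 1.371, -0.057], TCP at [0.257, -0.597, 0.292] pointing down, gripper open.
Joint ranges: [-2.86, 2.86], [-0.3, 2.09], [-1.38, 1.24], [0.06, 2.45], [-1.56, 4.7], [0.09, 2.05], [-2.69, 2.69]. Speed limits (rad/s): [2.57, 2.57, 3.14, 3.14, 3.14, 3.14, 3.14].

### API

Orientations are given as a rotation vector (axis times angle).
In Python, from bench import get_state, get_image, get_calibration, close_job gives the robot as it stands.
- The arm moves only by the tool send_rows, never from a script. Its argument "rows" is a list of rows, each an object of numbers: "hand": the finger opening in mm, from 0 to 87; "x", "y", "z": the shift along the world's x, y, z in mm; "roll": the turn about the world's z in degrees. A call has 1 to 10 rows; each row shifts and turns the commanded pose from where the row before left it; what a row does not reach is not made up. A row lasts 1/10 s, in which the tool goes at most 50 mm and 8.59 degrees, less where a joint would pass 70% of its speed; a pose out of reach is approached as far as the arm can. A call is refused whole if a number of a shift passes 50 or a number of a turn 8.59, either way. A call with a gripper value outside its range is refused whole. The fingers move at their own pace and stop on an object; "force" is the grip in N (left out, the last holds). Time passes only in rows, so rows that do not move let the fingers close. It gives the time, the measured TCP pose, the force, the opening and the grip force at its end, in the units of the state.
- get_state(): the state, without advancing time (a new reading comes with each control period).
- get_image(name): name is "side" or "top"; returns the picture (420x560x3 uint8, blue, green, red); there is no depth.
- get_calibration(name): a dict with "mtx" (3x3 intrinsics, pixels), "world_from_camera" (4x4, takes a point from camera to world coordinates). Camera axes: x right, y down, z forward; pixel columns grow to the right and rows downward; lengths in m; the calibration is good to about 2 mm. A picture is of the moment at which its call begins. get_calibration takes no time and is no camera call.
- close_job(): hands the job in; it is judged then, once.
The state is a dict: "time": time; "joint_positions": joint angles; "qd": joint speeds; "joint_torque": joint torques, N m; "position": TCP position; "tool_rot": TCP orientation; "ft_force": force on the tool from outside, world axes, zero at the start; "torque": the same for the moment, N m; "grip_width": opening from 0.0 (shut) to 1.0 (fully open); "grip_force": force on a finger pad.
Only numpy, scipy, OpenCV 4.12 (cv2) and the standard library are available. Lean on these libraries where they do the work, as an engineer would, in place of code of your own. Each camera call takes 0.05 s, during which the arm holds its last target. There are 200 camera calls.

## Working session

There is one attempt and no reset: what is moved stays moved. The work goes in short steps, Python scripts to look and compute and a tool call to move; the robot and the scene stay as the last step left them, time stands still between calls to the robot, and variables do not carry over. Pictures are saved under pics/ and viewed, at most 10 in all, crops included, and the job is handed in when it is done.

Besides the shell and the picture viewer there is one more tool, called after "Request:" as name(argument=value, ...) on one line, values as JSON. send_rows: Moves the arm, as the interface text tells. Its arguments: {"type":"object","properties":{"rows":{"type":"array","items":{"type":"object","properties":{"hand":{"type":"number"},"x":{"type":"number"},"y":{"type":"number"},"z":{"type":"number"},"roll":{"type":"number"}}}},"force":{"type":"number"}},"required":["rows"]}

```bash
mkdir -p pics
python3 - <<'E'
from bench import *
import cv2,numpy as np
for n in("top","side"):
    im=get_image(n);cv2.imwrite(f"pics/{n}0.png",im)
    c=get_calibration(n);print(n,np.round(c["mtx"],1).tolist(),np.round(c["world_from_camera"],4).tolist())
s=get_state();print(s)
E
```

```text
top [[398.3, 0.0, 286.0], [0.0, 398.3, 210.6], [0.0, 0.0, 1.0]] [[-0.0066, -0.9856, 0.1688, 0.3667], [-0.9999, 0.0085, 0.0109, -0.0379], [-0.0122, -0.1687, -0.9856, 1.1525], [0.0, 0.0, 0.0, 1.0]]
side [[511.8, 0.0, 281.8], [0.0, 511.8, 216.8], [0.0, 0.0, 1.0]] [[0.9888, -0.0765, 0.1278, 0.3357], [-0.1484, -0.5807, 0.8004, -1.4404], [0.013, -0.8105, -0.5856, 1.1342], [0.0, 0.0, 0.0, 1.0]]
{'time': 0.1, 'joint_positions': array([ 1.17910191,  0.32173006, -0.07009243,  1.45152906,  0.02259596,
        1.37080624, -0.05694589]), 'qd': array([ 0.00029596, -0.00145365, -0.00029681, -0.00281314, -0.00121621,
        0.00195475, -0.00162028]), 'joint_torque': array([-6.47000661e-06, -4.92570841e+01, -4.05625328e-01, -3.13399494e+01,
       -6.41326653e-02,  3.94041196e-02,  9.48939146e-05]), 'position': array([ 0.25640759, -0.59688746,  0.29129509]), 'tool_rot': array([-3.07555436e+00, -6.32708561e-01,  6.65465944e-04]), 'ft_force': array([-0.90422521,  0.3916145 , -0.463902  ]), 'torque': array([-0.00374638, -0.00613023, -0.0240417 ]), 'grip_force': 0.0, 'grip_width': 1.000454559165199}
```

View pics/top0.png

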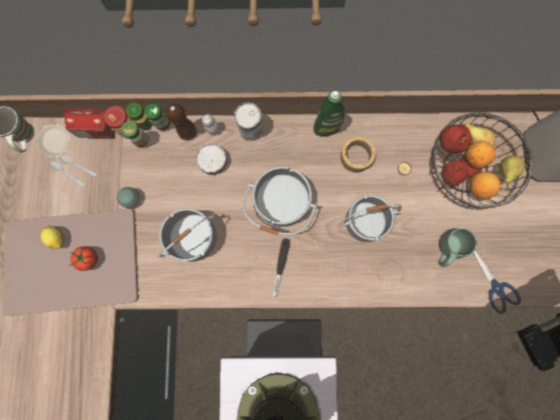

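View pics/side0.png

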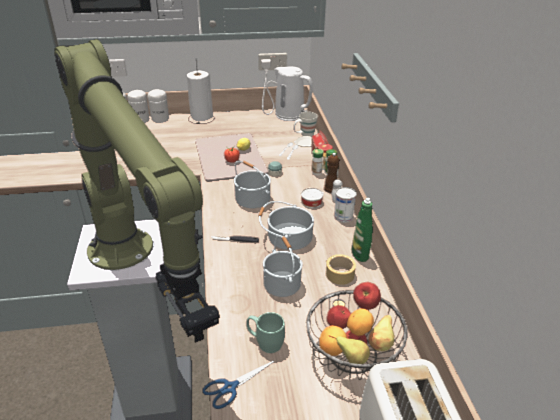

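The top view shows the middle pot at about (187,236), the large pot at (283,197) with its handle folded towards the robot, and the small pot at (370,219). The side view shows the same three at (252,190), (290,228) and (282,273). I'll zoom in on both views.

Run:
```python
import cv2,numpy as np
t=cv2.imread("pics/top0.png")[160:270,150:410]
cv2.imwrite("pics/topc.png",cv2.resize(t,None,fx=3,fy=3,interpolation=cv2.INTER_CUBIC))
t=cv2.imread("pics/side0.png")[150:300,220:350]
cv2.imwrite("pics/sidec.png",cv2.resize(t,None,fx=4,fy=4,interpolation=cv2.INTER_CUBIC))
```

```text
(no output)
```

View pics/topc.png

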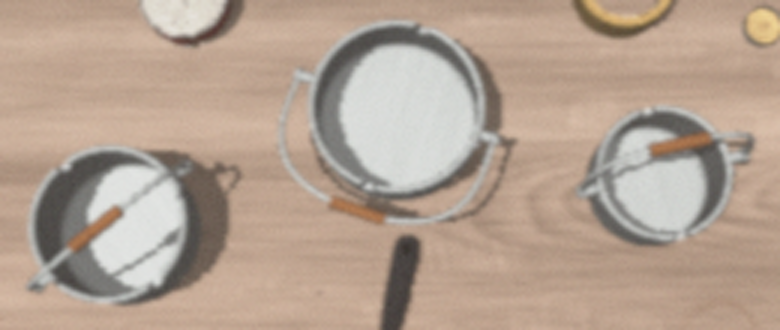

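View pics/sidec.png

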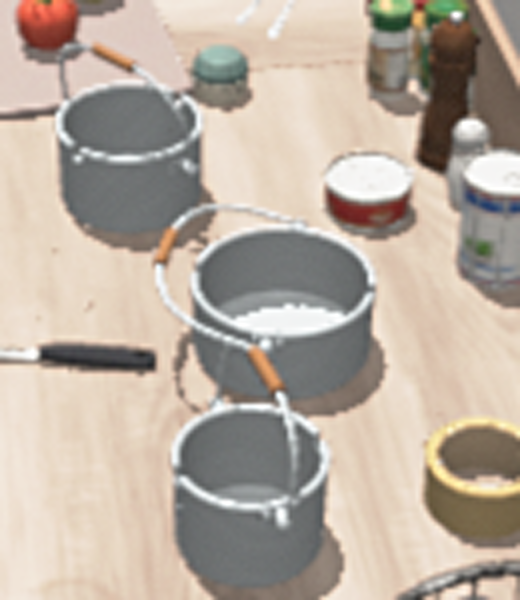

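The crops give the ears, notches and orange grips clearly, e.g. in topc the large ears at (302,75) and (490,137) and its notches at (418,28) and (368,187). The middle handle leans slightly and the small handle leans back. Next I'll measure these.

```bash
cat > h.py <<'E'
import cv2,numpy as np
from bench import *
from scipy.optimize import least_squares
C={n:get_calibration(n) for n in("top","side")}
def ray(n,p):
    c=C[n];T=c["world_from_camera"];d=T[:3,:3]@np.linalg.solve(c["mtx"],[p[0],p[1],1.]);return T[:3,3],d
def onz(n,p,z):
    o,d=ray(n,p);return (o+d*(z-o[2])/d[2])[:2]
def tri(pt,ps):
    A=[];b=[]
    for n,p in(("top",pt),("side",ps)):
        o,d=ray(n,p);d=d/np.linalg.norm(d);P=np.eye(3)-np.outer(d,d);A.append(P);b.append(P@o)
    return np.linalg.lstsq(np.vstack(A),np.hstack(b),rcond=None)[0]
def proj(n,X):
    c=C[n];T=c["world_from_camera"];q=c["mtx"]@(T[:3,:3].T@(np.asarray(X)-T[:3,3]));return q[:2]/q[2]
def orange(im,lo=40):
    h=cv2.cvtColor(im,cv2.COLOR_BGR2HSV);m=cv2.inRange(h,(4,150,90),(16,255,255))
    k,l,s,c=cv2.connectedComponentsWithStats(m);return [(c[i].round(1).tolist(),s[i].tolist()) for i in range(1,k) if s[i][4]>=8]
def rim(n,im,c0,z,R,w=.012):
    """circle of known radius R (outside) through the outer bright edge of the rim"""
    g=cv2.cvtColor(im,cv2.COLOR_BGR2HSV).astype(np.float32);sc=g[...,2]-1.0*g[...,1]   # steel bright: high V, low S
    c=np.array(c0,float)
    for it in range(3):
        P=[]
        for a in np.arange(0,2*np.pi,np.pi/60):
            u=np.array([np.cos(a),np.sin(a)]);rs=np.arange(R-.006-w/2,R+w,.0005)
            px=np.array([proj(n,[*(c+r*u),z]) for r in rs],np.float32)
            v=cv2.remap(sc,px[None,:,0],px[None,:,1],cv2.INTER_LINEAR)[0]
            i=int(np.argmin(np.gradient(cv2.GaussianBlur(v[None],(9,1),0)[0])))
            if 2<i<len(rs)-3:P.append(c+rs[i]*u)
        P=np.array(P)
        f=lambda q:np.hypot(*(P-q).T)-R
        r=least_squares(f,c,loss="soft_l1",f_scale=.001);c=r.x
    return c,np.median(abs(f(c))),len(P)
E
python3 - <<'E'
from h import *
t=cv2.imread("pics/top0.png");s=cv2.imread("pics/side0.png")
print("top",orange(t[160:280,150:410]));print("side",orange(s[150:300,220:350]))
def tc(u,v):return (150+u/3-.33,160+v/3-.33)
def sc(u,v):return (220+u/4-.37,150+v/4-.37)
pts=dict(large=((397,110),(302,75),(490,137),(418,28),(368,187),.078,.08,.0685),
 middle=((109,224),(35,285),(185,165),(65,165),(155,290),.09,.07,.0685),
 small=((663,175),(587,192),(745,150),(648,112),(672,237),.09,.06,.0805))
for k,(c,e1,e2,n1,n2,zr,R,ze) in pts.items():
    c0=onz("top",tc(*c),zr);a,b=onz("top",tc(*e1),ze),onz("top",tc(*e2),ze);x,y=onz("top",tc(*n1),zr),onz("top",tc(*n2),zr)
    print(k,"c0",c0.round(4),"ears",a.round(4),b.round(4),"mid",((a+b)/2).round(4),"len",np.hypot(*(a-b)).round(3),"ang",np.degrees(np.arctan2(*(a-b)[::-1])).round(1),"notchang",np.degrees(np.arctan2(*(x-y)[::-1])).round(1),"nmid",((x+y)/2).round(4))
    for n,im in(("top",t),("side",s)):
        r=rim(n,im,c0,zr,R);print("  rim",n,r[0].round(4),r[1].round(4),r[2])
E
```

```text
top []
side [([11.6, 4.7], [5, 0, 14, 12, 131])]
large c0 [ 0.5906 -0.0154] ears [0.6267 0.0732] [ 0.5664 -0.1008] mid [ 0.5966 -0.0138] len 0.184 ang 70.9 notchang -17.4 nmid [ 0.5938 -0.012 ]
  rim top [ 0.5952 -0.014 ] 0.0018 119
  rim side [ 0.5942 -0.0139] 0.003 119
middle c0 [0.4862 0.2429] ears [0.4336 0.3139] [0.5427 0.1803] mid [0.4881 0.2471] len 0.172 ang 129.2 notchang 36.9 nmid [0.4836 0.2423]
  rim top [0.4866 0.2455] 0.0015 120
  rim side [0.485  0.2454] 0.0034 119
small c0 [ 0.5264 -0.254 ] ears [ 0.5129 -0.1868] [ 0.5502 -0.3311] mid [ 0.5315 -0.2589] len 0.149 ang 104.5 notchang 8.4 nmid [ 0.5274 -0.2513]
  rim top [ 0.529  -0.2557] 0.0016 119
  rim side [ 0.5278 -0.2554] 0.0021 118
```

Run:
```python
from h import *
t=cv2.imread("pics/top0.png");s=cv2.imread("pics/side0.png")
h=cv2.cvtColor(t,cv2.COLOR_BGR2HSV);print(h[236,182],h[208,377])
def orange(im,x0,y0,x1,y1):
    h=cv2.cvtColor(im,cv2.COLOR_BGR2HSV)[y0:y1,x0:x1];m=cv2.inRange(h,(3,125,60),(17,255,255))
    k,l,st,c=cv2.connectedComponentsWithStats(m);o=[]
    for i in range(1,k):
        if st[i][4]>20:
            q=np.argwhere(l==i)[:,::-1].astype(np.float32);d=cv2.fitLine(q,cv2.DIST_L2,0,.01,.01).ravel()[:2]
            o.append(((c[i]+[x0,y0]).round(1),int(st[i][4]),d))
    return o
T=orange(t,155,195,400,250);S=orange(s,240,155,300,255)
print(T);print(S)
P={"middle":((.486,.2455),128,.0685,(181.5,236)),"small":((.5285,-.2555),103,.0805,(376.7,208))}
def near(L,p):return min(L,key=lambda q:np.hypot(*(q[0]-p)))
for k,(c,a,ze,p) in P.items():
    g=near(T,p);ps=near(S,{"middle":(248,163.4),"small":(286.4,241.9)}[k])
    X=tri(g[0],ps[0]);a0,b0=onz("top",g[0]-g[2]*5,X[2]),onz("top",g[0]+g[2]*5,X[2])
    ang=np.degrees(np.arctan2(*(a0-b0)[::-1]))%180
    d=X[:2]-c;n=np.array([np.sin(np.radians(ang)),-np.cos(np.radians(ang))])
    print(k,X.round(4),"grip ang",ang,"off",(d@n).round(4),"along",(d@[-n[1],n[0]]).round(4),"lean",np.arctan2(d@n,X[2]-ze),"r",np.hypot(d@n,X[2]-ze), "n",n)
st=get_state()
from scipy.spatial.transform import Rotation as Ro
M=Ro.from_rotvec(st["tool_rot"]).as_matrix();print(M.round(3),"tool y ang",np.degrees(np.arctan2(M[1,1],M[0,1])))
```

```text
[ 12 129 162] [ 12 139 162]
[(array([377. , 207.5]), 47, array([ 0.97443116, -0.22468622], dtype=float32)), (array([268.8, 229.6]), 38, array([0.9512262 , 0.30849445], dtype=float32)), (array([180.8, 236.3]), 36, array([ 0.78187144, -0.6234397 ], dtype=float32))]
[(array([286.2, 242.3]), 29, array([0.53208846, 0.84668875], dtype=float32))]
middle [ 0.5867  0.3698 -0.3363] grip ang 129.1682888862278 off 0.1566 along 0.0328 lean 2.772545717450214 r 0.43402252610524755 n [0.77529418 0.6316003 ]
small [ 0.5402 -0.2545  0.1705] grip ang 102.60896505981103 off 0.0116 along -0.0016 lean 0.128745698526737 r 0.09073378282556994 n [0.97588262 0.21829594]
[[ 0.919  0.395 -0.001]
 [ 0.395 -0.919  0.002]
 [-0.    -0.002 -1.   ]] tool y ang -66.75038724018843
```

Run:
```python
from h import *
X=tri((180.8,236.3),(247.6,163.2));a=np.radians(129);n=np.array([np.sin(a),-np.cos(a)]);d=X[:2]-[.486,.2455]
print(X,d@n,d@[-n[1],n[0]],np.hypot(d@n,X[2]-.0685),np.arctan2(d@n,X[2]-.0685),n)
X=tri((268.8,229.6),(261.1,211.4));print(X,X[:2]-[.595,-.014])
a0,b0=onz("top",(268.8-4.76,229.6-1.54),.1),onz("top",(268.8+4.76,229.6+1.54),.1);print(np.degrees(np.arctan2(*(a0-b0)[::-1])))
```

```text
[0.47111835 0.2346313  0.16972266] -0.018405113514481625 0.0009187598381281942 0.10288234005149381 -0.17986299401505407 [0.77714596 0.62932039]
[0.49572617 0.01995429 0.09607926] [-0.09927383  0.03395429]
71.56207246039273
```

Request:
send_rows(rows=[{"hand":60,"x":27,"y":38,"z":3,"roll":8},{"x":27,"y":38,"z":3,"roll":8},{"x":27,"y":38,"z":3,"roll":8},{"x":27,"y":38,"z":3,"roll":8},{"x":27,"y":38,"z":3,"roll":8},{"x":27,"y":38,"z":3,"roll":8},{"x":27,"y":38,"z":3,"roll":8},{"x":27,"y":38,"z":3,"roll":8},{"x":27,"y":38,"z":3,"roll":8},{"x":27,"y":38,"z":3,"roll":8}], force=30)

```text
schema error: expected keys hand, x, y, z, roll
```

Request:
send_rows(rows=[{"hand":60,"x":27,"y":38,"z":3,"roll":8},{"hand":60,"x":27,"y":38,"z":3,"roll":8},{"hand":60,"x":27,"y":38,"z":3,"roll":8},{"hand":60,"x":27,"y":38,"z":3,"roll":8},{"hand":60,"x":27,"y":38,"z":3,"roll":8},{"hand":60,"x":27,"y":38,"z":3,"roll":8},{"hand":60,"x":27,"y":38,"z":3,"roll":8},{"hand":60,"x":27,"y":38,"z":3,"roll":8},{"hand":60,"x":27,"y":38,"z":3,"roll":8},{"hand":60,"x":27,"y":38,"z":3,"roll":8}], force=30)

```text
time: 1.1
position: [0.5272, -0.2155, 0.3222]
tool_rot: [-1.943, -2.468, 0.0]
ft_force: [0.6, 0.1, -0.1]
grip_width: 0.688
grip_force: 0.0
```

Request:
send_rows(rows=[{"hand":60,"x":0,"y":45,"z":0,"roll":3},{"hand":60,"x":0,"y":45,"z":0,"roll":3},{"hand":60,"x":0,"y":45,"z":0,"roll":3},{"hand":60,"x":0,"y":45,"z":0,"roll":3},{"hand":60,"x":-5,"y":45,"z":0,"roll":3},{"hand":60,"x":-10,"y":45,"z":0,"roll":3},{"hand":60,"x":-10,"y":45,"z":0,"roll":3},{"hand":60,"x":-10,"y":45,"z":0,"roll":3},{"hand":60,"x":-10,"y":45,"z":0,"roll":1.5},{"hand":60,"x":-10,"y":45,"z":0,"roll":0}])

```text
time: 2.1
position: [0.4707, 0.2342, 0.3222]
tool_rot: [1.358, 2.832, -0.001]
ft_force: [-0.1, -0.3, 0.5]
grip_width: 0.69
grip_force: 0.0
```

Request:
send_rows(rows=[{"hand":60,"x":0,"y":0,"z":-30,"roll":0},{"hand":60,"x":0,"y":0,"z":-30,"roll":0},{"hand":60,"x":0,"y":0,"z":0,"roll":0}])

```text
time: 2.4
position: [0.4692, 0.2317, 0.2584]
tool_rot: [-1.355, -2.828, 0.009]
ft_force: [-0.3, 0.8, 0.3]
grip_width: 0.693
grip_force: 0.0
```

Request:
send_rows(rows=[{"hand":60,"x":1,"y":1,"z":-15,"roll":0},{"hand":60,"x":0,"y":0,"z":-15,"roll":0},{"hand":60,"x":0,"y":0,"z":-14,"roll":0},{"hand":60,"x":0,"y":0,"z":0,"roll":0},{"hand":60,"x":0,"y":0,"z":0,"roll":0}])

```text
time: 2.9
position: [0.4726, 0.2337, 0.2182]
tool_rot: [-1.359, -2.832, 0.0]
ft_force: [0.6, -0.3, -0.7]
grip_width: 0.688
grip_force: 0.0
```

Run:
```python
from h import *
for n in("top","side"):cv2.imwrite(f"pics/{n}1.png",get_image(n))
t=cv2.imread("pics/top1.png")[190:280,140:240];s=cv2.imread("pics/side1.png")[110:210,210:310]
t=cv2.resize(t,(400,360),interpolation=2);s=cv2.resize(s,(400,400),interpolation=2)
o=np.zeros((400,800,3),np.uint8);o[:360,:400]=t;o[:,400:]=s;cv2.imwrite("pics/c1.png",o)
print(get_state()["position"],get_state()["ft_force"])
```

```text
[0.47296337 0.23400399 0.21894139] [-0.1927781   0.07095788  0.17848897]
```

View pics/c1.png

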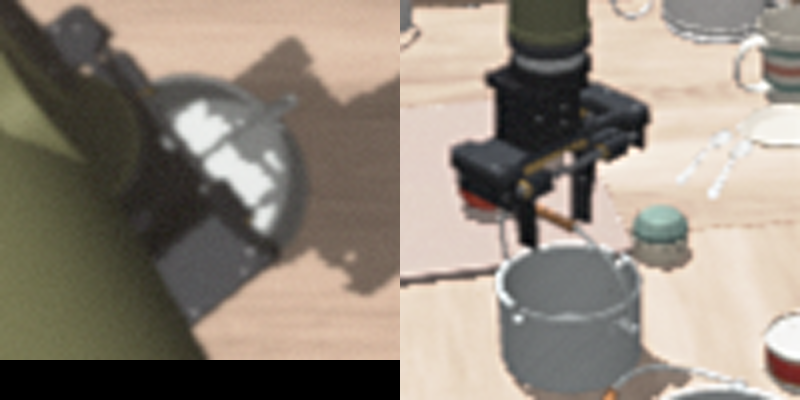

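The grip lies between the fingers in the side view, at about (553,217). I'm closing now.

Request:
send_rows(rows=[{"hand":30,"x":0,"y":0,"z":-2,"roll":0},{"hand":20,"x":0,"y":0,"z":0,"roll":0},{"hand":8,"x":0,"y":0,"z":0,"roll":0},{"hand":5,"x":0,"y":0,"z":0,"roll":0},{"hand":5,"x":0,"y":0,"z":0,"roll":0},{"hand":5,"x":0,"y":0,"z":0,"roll":0}], force=25)

```text
time: 3.6
position: [0.4726, 0.2338, 0.2163]
tool_rot: [1.359, 2.833, 0.0]
ft_force: [-0.7, -0.7, 0.2]
grip_width: 0.227
grip_force: 0.0
```

Request:
send_rows(rows=[{"hand":5,"x":0,"y":0,"z":0,"roll":0},{"hand":5,"x":0,"y":0,"z":0,"roll":0},{"hand":5,"x":0,"y":0,"z":0,"roll":0},{"hand":5,"x":0,"y":0,"z":0,"roll":0}])

```text
time: 4.0
position: [0.4727, 0.2338, 0.2163]
tool_rot: [1.358, 2.832, 0.0]
ft_force: [0.7, 0.7, 0.1]
grip_width: 0.129
grip_force: 25.0
```

Request:
send_rows(rows=[{"hand":5,"x":4,"y":3,"z":0.7,"roll":0},{"hand":5,"x":4,"y":3,"z":0.5,"roll":0},{"hand":5,"x":3,"y":3,"z":0.3,"roll":0},{"hand":5,"x":3,"y":2,"z":0,"roll":0},{"hand":5,"x":0,"y":0,"z":0,"roll":0},{"hand":5,"x":0,"y":0,"z":0,"roll":0}])

```text
time: 4.6
position: [0.4868, 0.2452, 0.2178]
tool_rot: [1.358, 2.833, 0.002]
ft_force: [-1.3, 0.1, 1.1]
grip_width: 0.128
grip_force: 25.0
```

Request:
send_rows(rows=[{"hand":5,"x":0,"y":0,"z":3,"roll":0},{"hand":5,"x":0,"y":0,"z":3,"roll":0},{"hand":5,"x":0,"y":0,"z":5,"roll":0},{"hand":5,"x":0,"y":0,"z":10,"roll":0},{"hand":5,"x":0,"y":0,"z":0,"roll":0}])

```text
time: 5.1
position: [0.4873, 0.2452, 0.2404]
tool_rot: [1.358, 2.831, 0.003]
ft_force: [0.3, -0.3, -6.7]
grip_width: 0.127
grip_force: 25.0
```

Request:
send_rows(rows=[{"hand":5,"x":0,"y":0,"z":10,"roll":0},{"hand":5,"x":0,"y":0,"z":18,"roll":0},{"hand":5,"x":0,"y":0,"z":20,"roll":0},{"hand":5,"x":0,"y":0,"z":20,"roll":0},{"hand":5,"x":2,"y":-5,"z":20,"roll":1},{"hand":5,"x":4,"y":-10,"z":16,"roll":2},{"hand":5,"x":6,"y":-15,"z":10,"roll":2},{"hand":5,"x":8,"y":-20,"z":0,"roll":2.5},{"hand":5,"x":9,"y":-22,"z":0,"roll":3},{"hand":5,"x":10,"y":-23,"z":0,"roll":3}])

```text
time: 6.1
position: [0.5255, 0.1494, 0.3535]
tool_rot: [1.011, 2.974, -0.0]
ft_force: [0.3, -0.0, -6.7]
grip_width: 0.129
grip_force: 25.0
```

Request:
send_rows(rows=[{"hand":5,"x":10,"y":-23,"z":0,"roll":3},{"hand":5,"x":10,"y":-23,"z":0,"roll":3},{"hand":5,"x":10,"y":-23,"z":0,"roll":3},{"hand":5,"x":9,"y":-22,"z":0,"roll":3},{"hand":5,"x":8,"y":-20,"z":0,"roll":3},{"hand":5,"x":7,"y":-18,"z":0,"roll":2},{"hand":5,"x":6,"y":-14,"z":0,"roll":1.5},{"hand":5,"x":4,"y":-10,"z":0,"roll":0.5},{"hand":5,"x":3,"y":-7,"z":0,"roll":0},{"hand":5,"x":2,"y":-4,"z":0,"roll":0}])

```text
time: 7.1
position: [0.5947, -0.0146, 0.3528]
tool_rot: [-0.513, -3.099, -0.0]
ft_force: [0.6, -0.2, -6.1]
grip_width: 0.124
grip_force: 25.0
```

Request:
send_rows(rows=[{"hand":5,"x":0,"y":-23,"z":0,"roll":0},{"hand":5,"x":0,"y":0,"z":0,"roll":0},{"hand":5,"x":0,"y":0,"z":0,"roll":0},{"hand":5,"x":0,"y":0,"z":0,"roll":0}])

```text
time: 7.5
position: [0.5943, -0.0356, 0.3529]
tool_rot: [-0.51, -3.099, -0.002]
ft_force: [-0.8, 1.0, -6.3]
grip_width: 0.126
grip_force: 25.0
```

Request:
send_rows(rows=[{"hand":5,"x":0,"y":5,"z":0,"roll":0},{"hand":5,"x":1,"y":10,"z":-5,"roll":0},{"hand":5,"x":0,"y":7,"z":-10,"roll":0},{"hand":5,"x":0,"y":0,"z":-10,"roll":0},{"hand":5,"x":0,"y":0,"z":-10,"roll":0},{"hand":5,"x":0,"y":0,"z":-6,"roll":0},{"hand":5,"x":0,"y":0,"z":0,"roll":0},{"hand":5,"x":0,"y":0,"z":0,"roll":0},{"hand":5,"x":0,"y":0,"z":0,"roll":0},{"hand":5,"x":0,"y":0,"z":0,"roll":0}])

```text
time: 8.5
position: [0.5959, -0.0154, 0.3124]
tool_rot: [0.512, 3.098, 0.0]
ft_force: [-0.2, -0.1, -6.2]
grip_width: 0.126
grip_force: 25.0
```

Run:
```python
from h import *
for n in("top","side"):cv2.imwrite(f"pics/{n}2.png",get_image(n))
t=cv2.imread("pics/top2.png")[140:260,220:350];s=cv2.imread("pics/side2.png")[130:280,230:350]
t=cv2.resize(t,None,fx=3,fy=3,interpolation=2);s=cv2.resize(s,None,fx=3.3,fy=3.3,interpolation=2)
o=np.zeros((500,800,3),np.uint8);o[:360,:390]=t;o[:s.shape[0],400:400+s.shape[1]]=s;cv2.imwrite("pics/c2.png",o)
p=get_state()["position"];print(p)
for n in("top","side"):
  z=p[2]-.2175+.09
  im=cv2.imread(f"pics/{n}2.png")
  print(n,[v.round(4) if hasattr(v,'round') else v for v in rim(n,im,p[:2],z,.07)])
```

```text
[ 0.59567999 -0.01526976  0.31218367]
top [array([ 0.5988, -0.0169]), np.float64(0.0053), 115]
side [array([ 0.5905, -0.018 ]), np.float64(0.0026), 115]
```

View pics/c2.png

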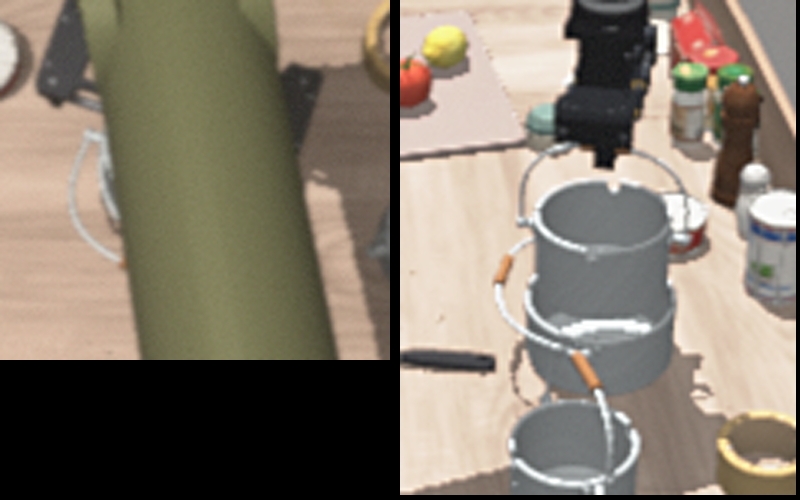

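The pot hangs level above the large one. In the side crop its ears are at (523,222) and (680,238). I'll compare those with the large pot's notches seen earlier.

Run:
```python
from h import *
z=.3122-.2175+.0685
f=lambda u,v:(230+(u-400)/3.3-.35,130+v/3.3-.35)
a,b=onz("side",f(523,222),z),onz("side",f(681,238),z)
print(a,b,(a+b)/2,np.hypot(*(a-b)),np.degrees(np.arctan2(*(a-b)[::-1])))
g=lambda u,v:(220+u/4-.37,150+v/4-.37)
a,b=onz("side",g(196,265),.078),onz("side",g(371,288),.078)
print(a,b,(a+b)/2,np.hypot(*(a-b)),np.degrees(np.arctan2(*(a-b)[::-1])))
# large: side rim fit and refine notch search: brightness profile just on rim in the clean pictures
for n in("top","side"):
    im=cv2.imread(f"pics/{n}0.png")
    g=cv2.cvtColor(im,cv2.COLOR_BGR2GRAY).astype(np.float32)
    for half in(0,180):
        A=np.arange(-45,10,.5)+half;c=(.595,-.014)
        v=[]
        for R in(.0775,.0785,.0795):
            px=np.array([proj(n,[c[0]+R*np.cos(np.radians(q)),c[1]+R*np.sin(np.radians(q)),.078]) for q in A],np.float32)
            v.append(cv2.remap(g,px[None,:,0],px[None,:,1],1)[0])
        v=np.mean(v,0);v=cv2.GaussianBlur(v[None],(5,1),0)[0]
        print(n,half,v[::4].astype(int).tolist())
```

```text
[0.51434902 0.0080667 ] [ 0.67114377 -0.04216678] [ 0.59274639 -0.01705004] 0.1646450575543932 162.23571796626874
[0.52089757 0.01459702] [ 0.6675414 -0.0392763] [ 0.59421948 -0.01233964] 0.1562265885170676 159.82791654590645
top 0 [172, 171, 178, 184, 183, 184, 182, 184, 183, 186, 182, 179, 178, 168, 143, 130, 144, 165, 172, 173, 174, 172, 173, 172, 171, 174, 177, 178]
top 180 [169, 171, 173, 176, 174, 172, 170, 169, 170, 168, 151, 137, 156, 185, 182, 162, 158, 165, 170, 172, 174, 176, 179, 180, 177, 176, 178, 175]
side 0 [207, 207, 209, 212, 211, 216, 212, 212, 214, 205, 195, 165, 140, 149, 165, 187, 212, 228, 231, 233, 228, 224, 226, 229, 230, 230, 228, 228]
side 180 [223, 222, 227, 224, 224, 229, 223, 224, 218, 202, 190, 171, 152, 152, 159, 178, 201, 217, 222, 225, 225, 224, 224, 222, 216, 211, 213, 220]
```

Request:
send_rows(rows=[{"hand":5,"x":0,"y":2,"z":-4,"roll":0},{"hand":5,"x":0,"y":0,"z":-8,"roll":0},{"hand":5,"x":0,"y":0,"z":-8,"roll":0},{"hand":5,"x":0,"y":0,"z":-8,"roll":0},{"hand":5,"x":0,"y":0,"z":-8,"roll":0},{"hand":5,"x":0,"y":0,"z":-8,"roll":0},{"hand":5,"x":0,"y":0,"z":-8,"roll":0},{"hand":5,"x":0,"y":0,"z":-8,"roll":0},{"hand":5,"x":0,"y":0,"z":-6,"roll":0},{"hand":5,"x":0,"y":0,"z":-3,"roll":0}])

```text
time: 9.6
position: [0.5953, -0.0133, 0.2419]
tool_rot: [-0.512, -3.099, -0.0]
ft_force: [-0.4, -0.0, -6.6]
grip_width: 0.129
grip_force: 25.0
```

Request:
send_rows(rows=[{"hand":5,"x":0,"y":0,"z":-2,"roll":0},{"hand":5,"x":0,"y":0,"z":-2,"roll":0},{"hand":5,"x":0,"y":0,"z":-2,"roll":0},{"hand":5,"x":0,"y":0,"z":-1,"roll":0},{"hand":5,"x":0,"y":0,"z":0,"roll":0}])

```text
time: 10.1
position: [0.5955, -0.0132, 0.2357]
tool_rot: [0.512, 3.1, 0.0]
ft_force: [-0.2, -0.1, -6.5]
grip_width: 0.125
grip_force: 25.0
```

Request:
send_rows(rows=[{"hand":5,"x":0,"y":0,"z":-1.5,"roll":0},{"hand":5,"x":0,"y":0,"z":-1.5,"roll":0},{"hand":5,"x":0,"y":0,"z":-1.5,"roll":0},{"hand":5,"x":0,"y":0,"z":0,"roll":0},{"hand":5,"x":0,"y":0,"z":0,"roll":0}])

```text
time: 10.6
position: [0.5956, -0.0133, 0.2312]
tool_rot: [-0.512, -3.1, -0.0]
ft_force: [0.1, 0.2, -7.0]
grip_width: 0.133
grip_force: 25.0
```

Request:
send_rows(rows=[{"hand":5,"x":0,"y":0,"z":-1,"roll":0},{"hand":5,"x":0,"y":0,"z":-1,"roll":0},{"hand":5,"x":0,"y":0,"z":0,"roll":0},{"hand":5,"x":0,"y":0,"z":0,"roll":0}])

```text
time: 11.0
position: [0.5955, -0.0132, 0.2292]
tool_rot: [-0.512, -3.1, -0.0]
ft_force: [1.4, -0.4, -7.6]
grip_width: 0.129
grip_force: 25.0
```

Request:
send_rows(rows=[{"hand":5,"x":0,"y":0,"z":-1.5,"roll":0},{"hand":5,"x":0,"y":0,"z":-1.5,"roll":0},{"hand":5,"x":0,"y":0,"z":0,"roll":0},{"hand":5,"x":0,"y":0,"z":0,"roll":0}])

```text
time: 11.4
position: [0.5955, -0.0132, 0.2262]
tool_rot: [-0.512, -3.099, -0.0]
ft_force: [-0.6, -0.4, -5.7]
grip_width: 0.127
grip_force: 25.0
```

Request:
send_rows(rows=[{"hand":5,"x":0,"y":0,"z":-1.5,"roll":0},{"hand":5,"x":0,"y":0,"z":-1.5,"roll":0},{"hand":5,"x":0,"y":0,"z":0,"roll":0},{"hand":5,"x":0,"y":0,"z":0,"roll":0}])

```text
time: 11.8
position: [0.5955, -0.0132, 0.2232]
tool_rot: [-0.512, -3.1, -0.0]
ft_force: [0.6, -0.6, -7.3]
grip_width: 0.13
grip_force: 25.0
```

Request:
send_rows(rows=[{"hand":5,"x":0,"y":0,"z":-1,"roll":0},{"hand":5,"x":0,"y":0,"z":-1,"roll":0},{"hand":5,"x":0,"y":0,"z":0,"roll":0},{"hand":5,"x":0,"y":0,"z":0,"roll":0}])

```text
time: 12.2
position: [0.5958, -0.0134, 0.2216]
tool_rot: [0.512, 3.099, -0.0]
ft_force: [-0.5, -1.0, -3.9]
grip_width: 0.129
grip_force: 25.0
```

Request:
send_rows(rows=[{"hand":5,"x":0,"y":0,"z":-1,"roll":0},{"hand":5,"x":0,"y":0,"z":0,"roll":0},{"hand":5,"x":0,"y":0,"z":0,"roll":0}])

```text
time: 12.5
position: [0.5961, -0.013, 0.2214]
tool_rot: [0.511, 3.098, 0.0]
ft_force: [-0.8, -1.0, 3.4]
grip_width: 0.128
grip_force: 25.0
```

The middle pot is seated: the load came off at TCP 0.2215, well below where the ears would rest on the rim (0.2315). Next I'll swing its handle to the left.

Request:
send_rows(rows=[{"hand":5,"x":0,"y":0,"z":1,"roll":0},{"hand":5,"x":3.1,"y":9.3,"z":-0.5,"roll":0},{"hand":5,"x":3.1,"y":9.2,"z":-1.5,"roll":0},{"hand":5,"x":3.0,"y":9.0,"z":-2.4,"roll":0},{"hand":5,"x":3.0,"y":8.7,"z":-3.3,"roll":0},{"hand":5,"x":0,"y":0,"z":0,"roll":0}])

```text
time: 13.1
position: [0.6085, 0.0255, 0.2133]
tool_rot: [0.507, 3.099, 0.003]
ft_force: [2.6, -1.4, 1.4]
grip_width: 0.125
grip_force: 25.0
```

Request:
send_rows(rows=[{"hand":5,"x":2.8,"y":8.3,"z":-4.3,"roll":0},{"hand":5,"x":2.7,"y":7.9,"z":-5.1,"roll":0},{"hand":5,"x":2.5,"y":7.4,"z":-5.9,"roll":0},{"hand":5,"x":2.3,"y":6.8,"z":-6.7,"roll":0},{"hand":5,"x":2.1,"y":6.2,"z":-7.4,"roll":0},{"hand":5,"x":1.8,"y":5.4,"z":-7.9,"roll":0},{"hand":5,"x":0,"y":0,"z":0,"roll":0}])

```text
time: 13.8
position: [0.6217, 0.0662, 0.1748]
tool_rot: [-0.509, -3.099, -0.002]
ft_force: [0.2, -1.6, 0.5]
grip_width: 0.126
grip_force: 25.0
```

Request:
send_rows(rows=[{"hand":40,"x":0,"y":0,"z":0,"roll":0},{"hand":40,"x":0,"y":0,"z":0,"roll":0},{"hand":40,"x":0,"y":0,"z":0,"roll":0},{"hand":40,"x":0,"y":0,"z":20,"roll":0},{"hand":40,"x":0,"y":0,"z":23,"roll":0},{"hand":0,"x":3,"y":9.5,"z":0,"roll":0},{"hand":0,"x":0,"y":0,"z":0,"roll":0},{"hand":0,"x":0,"y":0,"z":0,"roll":0},{"hand":0,"x":0,"y":0,"z":0,"roll":0},{"hand":0,"x":0,"y":0,"z":0,"roll":0}])

```text
time: 14.8
position: [0.6246, 0.0741, 0.2183]
tool_rot: [-0.512, -3.098, 0.001]
ft_force: [-0.5, 0.5, 0.4]
grip_width: 0.089
grip_force: 0.0
```

Request:
send_rows(rows=[{"hand":0,"x":0,"y":0,"z":-8,"roll":0},{"hand":0,"x":0,"y":0,"z":-8,"roll":0},{"hand":0,"x":0,"y":0,"z":-8,"roll":0},{"hand":0,"x":0,"y":0,"z":-6,"roll":0},{"hand":0,"x":0,"y":0,"z":-6,"roll":0},{"hand":0,"x":0,"y":0,"z":-6,"roll":0},{"hand":0,"x":0,"y":0,"z":0,"roll":0}])

```text
time: 15.5
position: [0.6244, 0.0742, 0.1761]
tool_rot: [-0.511, -3.098, 0.001]
ft_force: [-0.5, -0.2, 0.0]
grip_width: 0.004
grip_force: 0.0
```

Request:
send_rows(rows=[{"hand":0,"x":0,"y":0,"z":-3,"roll":0},{"hand":0,"x":0,"y":0,"z":-3,"roll":0},{"hand":0,"x":0,"y":0,"z":-2,"roll":0},{"hand":0,"x":0,"y":0,"z":0,"roll":0}])

```text
time: 15.9
position: [0.6249, 0.0743, 0.169]
tool_rot: [-0.512, -3.099, 0.0]
ft_force: [0.4, 0.2, 0.9]
grip_width: 0.006
grip_force: 0.0
```

Request:
send_rows(rows=[{"hand":0,"x":0,"y":0,"z":-1.5,"roll":0},{"hand":0,"x":0,"y":0,"z":-1.5,"roll":0},{"hand":0,"x":0,"y":0,"z":0,"roll":0}])

```text
time: 16.2
position: [0.6249, 0.0744, 0.1661]
tool_rot: [-0.512, -3.099, 0.0]
ft_force: [0.6, -0.3, 0.0]
grip_width: 0.001
grip_force: 0.0
```

Request:
send_rows(rows=[{"hand":0,"x":0,"y":0,"z":40,"roll":0},{"hand":0,"x":0,"y":0,"z":45,"roll":0},{"hand":30,"x":-8,"y":-35,"z":30,"roll":-7},{"hand":60,"x":-9,"y":-37,"z":0,"roll":-7},{"hand":60,"x":-9,"y":-37,"z":0,"roll":-7},{"hand":60,"x":-10,"y":-37,"z":0,"roll":-7},{"hand":60,"x":-10,"y":-37,"z":0,"roll":-7},{"hand":60,"x":-10,"y":-37,"z":0,"roll":-7},{"hand":60,"x":-10,"y":-37,"z":0,"roll":-8},{"hand":60,"x":-10,"y":-37,"z":0,"roll":-8}])

```text
time: 17.2
position: [0.5482, -0.221, 0.2814]
tool_rot: [1.957, 2.457, -0.0]
ft_force: [0.6, 0.3, -0.1]
grip_width: 0.638
grip_force: 0.0
```

Request:
send_rows(rows=[{"hand":60,"x":-8,"y":-34,"z":0,"roll":-0.7},{"hand":60,"x":0,"y":0,"z":-14,"roll":0},{"hand":60,"x":0,"y":0,"z":0,"roll":0},{"hand":60,"x":0,"y":0,"z":0,"roll":0}])

```text
time: 17.6
position: [0.5412, -0.2519, 0.267]
tool_rot: [-1.962, -2.452, -0.001]
ft_force: [0.9, 0.7, 0.8]
grip_width: 0.69
grip_force: 0.0
```

Run:
```python
from h import *
for n in("top","side"):cv2.imwrite(f"pics/{n}3.png",get_image(n))
t=cv2.imread("pics/top3.png")[150:260,230:360];s=cv2.imread("pics/side3.png")[150:300,230:350]
t=cv2.resize(t,None,fx=3,fy=3,interpolation=2);s=cv2.resize(s,None,fx=3.3,fy=3.3,interpolation=2)
o=np.zeros((500,800,3),np.uint8);o[:t.shape[0],:390]=t;o[:s.shape[0],400:400+s.shape[1]]=s;cv2.imwrite("pics/c3.png",o)
t=cv2.imread("pics/top3.png")
for n in("top","side"):
    im=cv2.imread(f"pics/{n}3.png")
    print(n,"mid rim",[np.round(v,4) for v in rim(n,im,(.5955,-.0135),.093,.07)])
```

```text
top mid rim [array([ 0.6017, -0.0128]), np.float64(0.0049), np.int64(120)]
side mid rim [array([ 0.5932, -0.017 ]), np.float64(0.0027), np.int64(116)]
```

View pics/c3.png

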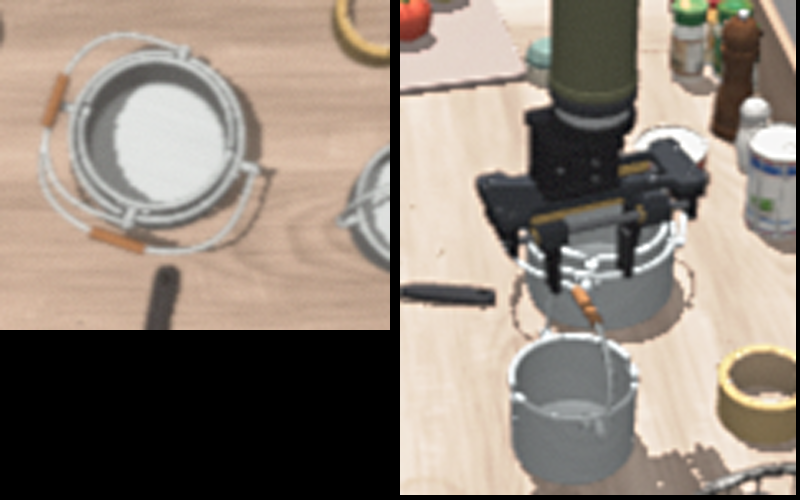

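The middle pot is home, with its ears in the large pot's notches (topc at (183,52) and (130,215)) and its handle folded left, grip at (55,100). I'll measure the fold and its ears, then go down on the small pot's grip.

Run:
```python
from h import *
f=lambda u,v:(230+u/3-.33,150+v/3-.33)
a,b=onz("top",f(183,52),.0715),onz("top",f(130,215),.0715);print("ears",a,b,(a+b)/2,np.hypot(*(a-b)),np.degrees(np.arctan2(*(a-b)[::-1])))
a,b=onz("top",f(70,107),.0685),onz("top",f(250,168),.0685);print("large ears",(a+b)/2,np.hypot(*(a-b)),np.degrees(np.arctan2(*(a-b)[::-1])))
t=np.array([.321,.947])
for z in(.088,.092,.1):
    g=onz("top",f(55.5,99.5),z);d=(g-[.5955,-.0135])@t;print(z,g,d,.0715+np.sqrt(max(0,.098**2-d*d)))
# inner rim circle of the middle pot, floor disc centroid as check
im=cv2.imread("pics/top3.png")
for R in(.07,.067):print(rim("top",im,(.5955,-.0135),.093,R,.006))
```

```text
ears [ 0.67577483 -0.03998947] [0.52222048 0.00977155] [ 0.59899765 -0.01510896] 0.1614159084055952 -17.955501211748913
large ears [ 0.59509985 -0.01754013] 0.17672982232535 70.41397994236965
0.088 [0.6272528  0.07719482] 0.09608064866051708 0.09080049100345065
0.092 [0.62627377 0.07676221] 0.09535669180269589 0.09410755025308296
0.1 [0.62431571 0.07589697] 0.09390877808705349 0.09952037469764714
(array([ 0.59480866, -0.01396154]), np.float64(0.0005978123333704594), 110)
(array([ 0.59064986, -0.01007841]), np.float64(0.0021523775584310345), 104)
```

Request:
send_rows(rows=[{"hand":60,"x":-1,"y":-2.5,"z":-12,"roll":0},{"hand":60,"x":0,"y":0,"z":-18,"roll":0},{"hand":60,"x":0,"y":0,"z":-18,"roll":0},{"hand":40,"x":0,"y":0,"z":0,"roll":0},{"hand":5,"x":0,"y":0,"z":0,"roll":0},{"hand":5,"x":0,"y":0,"z":0,"roll":0},{"hand":5,"x":0,"y":0,"z":0,"roll":0},{"hand":5,"x":0,"y":0,"z":0,"roll":0},{"hand":5,"x":0,"y":0,"z":0,"roll":0},{"hand":5,"x":0,"y":0,"z":0,"roll":0}])

```text
time: 18.7
position: [0.5401, -0.2561, 0.2195]
tool_rot: [1.965, 2.451, 0.0]
ft_force: [0.2, 1.0, -0.1]
grip_width: 0.138
grip_force: 0.4
```

Request:
send_rows(rows=[{"hand":5,"x":0,"y":0,"z":0,"roll":0},{"hand":5,"x":0,"y":0,"z":0,"roll":0},{"hand":5,"x":-3,"y":-0.7,"z":0.4,"roll":0},{"hand":5,"x":-4,"y":-0.9,"z":0.3,"roll":0},{"hand":5,"x":-4,"y":-0.8,"z":0,"roll":0},{"hand":5,"x":0,"y":0,"z":0,"roll":0},{"hand":5,"x":0,"y":0,"z":0,"roll":0}], force=25)

```text
time: 19.4
position: [0.529, -0.2585, 0.2207]
tool_rot: [1.965, 2.45, -0.0]
ft_force: [1.5, 0.9, 5.0]
grip_width: 0.125
grip_force: 25.0
```

Request:
send_rows(rows=[{"hand":5,"x":0,"y":0,"z":2,"roll":0},{"hand":5,"x":0,"y":0,"z":0,"roll":0},{"hand":5,"x":0,"y":0,"z":0,"roll":0}])

```text
time: 19.7
position: [0.5278, -0.2584, 0.2208]
tool_rot: [-1.964, -2.448, 0.002]
ft_force: [0.4, -0.2, -3.6]
grip_width: 0.128
grip_force: 25.0
```

Request:
send_rows(rows=[{"hand":5,"x":0,"y":0,"z":3,"roll":0},{"hand":5,"x":0,"y":0,"z":5,"roll":0},{"hand":5,"x":0,"y":0,"z":10,"roll":0},{"hand":5,"x":0,"y":0,"z":0,"roll":0},{"hand":5,"x":0,"y":0,"z":0,"roll":0}])

```text
time: 20.2
position: [0.5293, -0.2586, 0.2406]
tool_rot: [1.964, 2.45, 0.0]
ft_force: [0.5, -0.2, -5.7]
grip_width: 0.131
grip_force: 25.0
```

Request:
send_rows(rows=[{"hand":5,"x":0,"y":0,"z":10,"roll":0},{"hand":5,"x":0,"y":0,"z":18,"roll":0},{"hand":5,"x":0,"y":0,"z":20,"roll":0},{"hand":5,"x":0,"y":0,"z":20,"roll":0},{"hand":5,"x":1,"y":5,"z":20,"roll":-1},{"hand":5,"x":3,"y":10,"z":14,"roll":-2},{"hand":5,"x":4,"y":15,"z":8,"roll":-2},{"hand":5,"x":5,"y":20,"z":0,"roll":-3},{"hand":5,"x":6,"y":22,"z":0,"roll":-3},{"hand":5,"x":6,"y":22,"z":0,"roll":-3}])

```text
time: 21.2
position: [0.554, -0.1636, 0.3506]
tool_rot: [2.252, 2.19, 0.0]
ft_force: [1.2, -0.5, -6.4]
grip_width: 0.126
grip_force: 25.0
```

Request:
send_rows(rows=[{"hand":5,"x":6,"y":22,"z":0,"roll":-3},{"hand":5,"x":6,"y":22,"z":0,"roll":-3},{"hand":5,"x":6,"y":22,"z":0,"roll":-3},{"hand":5,"x":6,"y":21,"z":0,"roll":-3},{"hand":5,"x":5,"y":19,"z":0,"roll":-3},{"hand":5,"x":4,"y":16,"z":0,"roll":-2},{"hand":5,"x":3,"y":12,"z":0,"roll":0},{"hand":5,"x":2,"y":8,"z":0,"roll":0},{"hand":5,"x":1,"y":4,"z":0,"roll":0},{"hand":5,"x":0,"y":0,"z":0,"roll":0}])

```text
time: 22.2
position: [0.593, -0.0183, 0.35]
tool_rot: [2.548, 1.837, -0.0]
ft_force: [0.1, 0.1, -5.6]
grip_width: 0.131
grip_force: 25.0
```

Request:
send_rows(rows=[{"hand":5,"x":1.3,"y":1.4,"z":-5,"roll":0},{"hand":5,"x":0,"y":0,"z":-8,"roll":0},{"hand":5,"x":0,"y":0,"z":-8,"roll":0},{"hand":5,"x":0,"y":0,"z":-4,"roll":0},{"hand":5,"x":0,"y":0,"z":0,"roll":0},{"hand":5,"x":0,"y":0,"z":0,"roll":0},{"hand":5,"x":0,"y":0,"z":0,"roll":0},{"hand":5,"x":0,"y":0,"z":0,"roll":0}])

```text
time: 23.0
position: [0.5945, -0.017, 0.3254]
tool_rot: [2.548, 1.836, 0.001]
ft_force: [0.3, 0.8, -5.9]
grip_width: 0.132
grip_force: 25.0
```

Run:
```python
from h import *
im=get_image("side");cv2.imwrite("pics/side4.png",im)
s=im[120:270,230:350];cv2.imwrite("pics/c4.png",cv2.resize(s,None,fx=4,fy=4,interpolation=2))
p=get_state()["position"];print(p);print(rim("side",im,p[:2]+[.001,.003],p[2]-.221+.09,.06,.008))
```

```text
[ 0.59442853 -0.01701207  0.3253669 ]
(array([ 0.59480731, -0.01374426]), np.float64(0.0039766567372106765), 117)
```

View pics/c4.png

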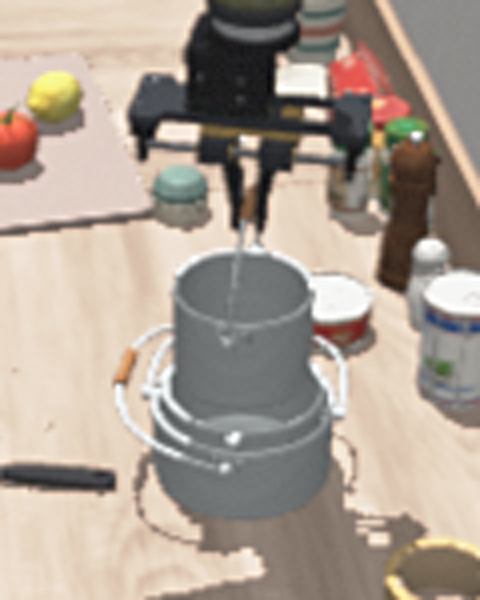

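The small pot hangs level above the middle pot, and its near ear at (230,338) lines up with the notch side. I'm lowering it by feel: ears on the rim would show at TCP 0.238, and seated is about 0.227.

Request:
send_rows(rows=[{"hand":5,"x":0,"y":0,"z":-5,"roll":0},{"hand":5,"x":0,"y":0,"z":-9,"roll":0},{"hand":5,"x":0,"y":0,"z":-10,"roll":0},{"hand":5,"x":0,"y":0,"z":-10,"roll":0},{"hand":5,"x":0,"y":0,"z":-10,"roll":0},{"hand":5,"x":0,"y":0,"z":-10,"roll":0},{"hand":5,"x":0,"y":0,"z":-9,"roll":0},{"hand":5,"x":0,"y":0,"z":-7,"roll":0},{"hand":5,"x":0,"y":0,"z":-5,"roll":0},{"hand":5,"x":0,"y":0,"z":-3,"roll":0}])

```text
time: 24.05
position: [0.5942, -0.017, 0.2465]
tool_rot: [-2.549, -1.837, 0.0]
ft_force: [-1.0, -0.4, -5.6]
grip_width: 0.125
grip_force: 25.0
```

Request:
send_rows(rows=[{"hand":5,"x":0,"y":0,"z":-1.5,"roll":0},{"hand":5,"x":0,"y":0,"z":-1.5,"roll":0},{"hand":5,"x":0,"y":0,"z":-1.5,"roll":0},{"hand":5,"x":0,"y":0,"z":-1.5,"roll":0},{"hand":5,"x":0,"y":0,"z":0,"roll":0},{"hand":5,"x":0,"y":0,"z":0,"roll":0}])

```text
time: 24.65
position: [0.5943, -0.017, 0.241]
tool_rot: [2.549, 1.837, 0.0]
ft_force: [0.3, 0.6, -5.9]
grip_width: 0.13
grip_force: 25.0
```

Request:
send_rows(rows=[{"hand":5,"x":0,"y":0,"z":-1,"roll":0},{"hand":5,"x":0,"y":0,"z":-1,"roll":0},{"hand":5,"x":0,"y":0,"z":0,"roll":0},{"hand":5,"x":0,"y":0,"z":0,"roll":0}])

```text
time: 25.05
position: [0.5943, -0.017, 0.2389]
tool_rot: [2.549, 1.837, -0.0]
ft_force: [-0.9, 0.1, -6.7]
grip_width: 0.127
grip_force: 25.0
```

Request:
send_rows(rows=[{"hand":5,"x":0,"y":0,"z":-1,"roll":0},{"hand":5,"x":0,"y":0,"z":-1,"roll":0},{"hand":5,"x":0,"y":0,"z":0,"roll":0},{"hand":5,"x":0,"y":0,"z":0,"roll":0}])

```text
time: 25.45
position: [0.5943, -0.017, 0.2369]
tool_rot: [2.549, 1.837, -0.0]
ft_force: [0.5, -0.3, -6.2]
grip_width: 0.126
grip_force: 25.0
```

Request:
send_rows(rows=[{"hand":5,"x":0,"y":0,"z":-1,"roll":0},{"hand":5,"x":0,"y":0,"z":-1,"roll":0},{"hand":5,"x":0,"y":0,"z":0,"roll":0},{"hand":5,"x":0,"y":0,"z":0,"roll":0}])

```text
time: 25.85
position: [0.5944, -0.0171, 0.235]
tool_rot: [2.549, 1.836, 0.0]
ft_force: [0.8, 0.3, -5.9]
grip_width: 0.128
grip_force: 25.0
```

Still the full weight, below the rim-contact height, so the ears are entering the notches.

Request:
send_rows(rows=[{"hand":5,"x":0,"y":0,"z":-1.5,"roll":0},{"hand":5,"x":0,"y":0,"z":-1.5,"roll":0},{"hand":5,"x":0,"y":0,"z":-1,"roll":0},{"hand":5,"x":0,"y":0,"z":0,"roll":0},{"hand":5,"x":0,"y":0,"z":0,"roll":0}])

```text
time: 26.35
position: [0.5942, -0.0172, 0.2308]
tool_rot: [2.549, 1.836, -0.0]
ft_force: [0.2, -0.8, -5.5]
grip_width: 0.129
grip_force: 25.0
```

Request:
send_rows(rows=[{"hand":5,"x":0,"y":0,"z":-1,"roll":0},{"hand":5,"x":0,"y":0,"z":-1,"roll":0},{"hand":5,"x":0,"y":0,"z":0,"roll":0},{"hand":5,"x":0,"y":0,"z":0,"roll":0}])

```text
time: 26.75
position: [0.5943, -0.0171, 0.2289]
tool_rot: [2.549, 1.837, -0.0]
ft_force: [1.4, -0.2, -5.4]
grip_width: 0.129
grip_force: 25.0
```

Request:
send_rows(rows=[{"hand":5,"x":0,"y":0,"z":-1,"roll":0},{"hand":5,"x":0,"y":0,"z":0,"roll":0},{"hand":5,"x":0,"y":0,"z":0,"roll":0}])

```text
time: 27.05
position: [0.5943, -0.0171, 0.2279]
tool_rot: [2.549, 1.837, -0.0]
ft_force: [0.2, -0.1, -5.7]
grip_width: 0.124
grip_force: 25.0
```

Request:
send_rows(rows=[{"hand":5,"x":0,"y":0,"z":-1,"roll":0},{"hand":5,"x":0,"y":0,"z":0,"roll":0},{"hand":5,"x":0,"y":0,"z":0,"roll":0}])

```text
time: 27.35
position: [0.5945, -0.0173, 0.2273]
tool_rot: [2.548, 1.836, 0.001]
ft_force: [0.7, -1.0, -2.7]
grip_width: 0.13
grip_force: 25.0
```

Request:
send_rows(rows=[{"hand":5,"x":0,"y":0,"z":-0.7,"roll":0},{"hand":5,"x":0,"y":0,"z":0,"roll":0},{"hand":5,"x":0,"y":0,"z":0,"roll":0}])

```text
time: 27.65
position: [0.5947, -0.0176, 0.227]
tool_rot: [2.548, 1.835, 0.001]
ft_force: [0.5, -3.2, 1.0]
grip_width: 0.128
grip_force: 25.0
```

Seated at 0.227, as predicted. I'll release and withdraw.

Request:
send_rows(rows=[{"hand":40,"x":0,"y":0,"z":0,"roll":0},{"hand":40,"x":0,"y":0,"z":0,"roll":0},{"hand":40,"x":0,"y":0,"z":0,"roll":0},{"hand":40,"x":0,"y":0,"z":0,"roll":0},{"hand":40,"x":0,"y":0,"z":15,"roll":0},{"hand":40,"x":0,"y":0,"z":30,"roll":0},{"hand":40,"x":0,"y":0,"z":40,"roll":0},{"hand":40,"x":0,"y":-20,"z":30,"roll":0},{"hand":40,"x":-5,"y":-45,"z":0,"roll":0},{"hand":40,"x":-5,"y":-45,"z":0,"roll":0}])

```text
time: 28.65
position: [0.5849, -0.1268, 0.3444]
tool_rot: [2.543, 1.839, 0.005]
ft_force: [0.5, -0.6, -0.3]
grip_width: 0.463
grip_force: 0.0
```

Request:
send_rows(rows=[{"hand":40,"x":-5,"y":-45,"z":0,"roll":0},{"hand":40,"x":-5,"y":-45,"z":0,"roll":0},{"hand":40,"x":-10,"y":-45,"z":0,"roll":0},{"hand":40,"x":-20,"y":-40,"z":0,"roll":0},{"hand":40,"x":0,"y":0,"z":0,"roll":0}])

```text
time: 29.15
position: [0.5401, -0.3109, 0.3418]
tool_rot: [2.558, 1.819, -0.007]
ft_force: [-0.4, -0.8, -0.5]
grip_width: 0.461
grip_force: 0.0
```

Run:
```python
from h import *
for n in("top","side"):cv2.imwrite(f"pics/{n}5.png",get_image(n))
t=cv2.imread("pics/top5.png")[150:260,230:360];s=cv2.imread("pics/side5.png")[150:300,230:350]
t=cv2.resize(t,None,fx=3,fy=3,interpolation=2);s=cv2.resize(s,None,fx=3.3,fy=3.3,interpolation=2)
o=np.zeros((500,800,3),np.uint8);o[:t.shape[0],:390]=t;o[:s.shape[0],400:400+s.shape[1]]=s;cv2.imwrite("pics/c5.png",o)
print(get_state()["position"])
```

```text
[ 0.54363991 -0.30349722  0.34215614]
```

View pics/c5.png

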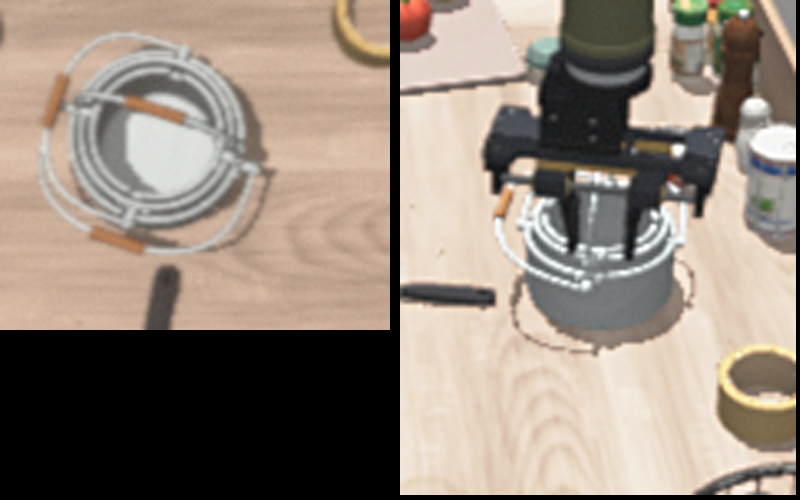

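The picture shows all three pots nested and level, with the ears in the notches (topc at (85,102) and (230,150)). The middle handle is folded to the left, the small handle is upright, and nothing else has moved.

```bash
python3 -c "from bench import close_job;print(close_job())"
```

```text
the job is handed in; nothing more can be done
None
```

The pots are nested: the middle pot is in the largest and the smallest in the middle, both seated level with their ears in the notches. The middle handle is folded aside, nothing else on the worktop was touched, and I handed the job in at about 29 s.

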